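# Pry up the sewing machine onto its prop

## Robot

A 6-joint arm with a two-finger parallel gripper is mounted at the origin on the work surface. World frame = base frame: x ahead of the robot, y to its left, z up, the work surface at z = 0. Lengths are in m, angles in rad, forces in N, time in s.
With the tool pointing down it reaches from about 0.25 to 0.725 m from the base axis. Payload 4 kg.
Tool frame: the origin (TCP) lies midway between the tips of the shut fingers; the grasp point (between the pads) lies 19 mm behind it; z points along the fingers, x is the direction in which the jaws open and shut, and the axes are right-handed (so a half turn about z gives the same grasp; the last joint's range is limited). The gripper opens to 85 mm and grips with 20 to 120 N. Pads are 22 mm wide; open, the fingers measure 114 mm over their backs; the gripper's body (76 mm by 85 mm) begins 54 mm behind the grasp point. The pads swing forward as they close: fully open they stand 13 mm farther back than shut.
Start: joints at [1.235, 0.241, 0.005, 1.335, 0, 1.571], TCP at [0.165, 0.472, 0.231] pointing down, gripper open.
Joint ranges: [-2.72, 2.72], [-1.05, 1.87], [-1.09, 1.28], [-1.99, 2.15], [-1.42, 1.44], [-3.14, 3.14]. Speed limits (rad/s): [2.79, 2.79, 3.14, 3.14, 3.14, 3.14].

## Interface

Orientations are given as a unit quaternion [x, y, z, w].
In Python, from workcell import bot gives the robot as it stands.
- The arm moves only by the tool drive_tool, never from a script. Its argument "rows" is text: rows parted by semicolons, each of 5 numbers parted by spaces: the finger opening in mm, from 0 to 85.4, then the shift along the tool's x, y, z in mm, then the turn about the tool's z in rad. A call has 1 to 12 rows; each row shifts and turns the commanded pose from where the row before left it, along the tool's axes as they then stand; what a row does not reach is not made up. A row lasts 1/10 s, in which the tool goes at most 50 mm and 8.59 degrees, less where a joint would pass 70% of its speed; a pose out of reach is approached as far as the arm can. A call is refused whole if a number of a shift passes 50 or a number of a turn 0.15, either way. A call with a gripper value outside its range is refused whole. The fingers move at their own pace and stop on an object; the grip force is fixed at half the most. Time passes only in rows, so rows that do not move let the fingers close. It gives the time, the measured TCP pose, the force and the opening at its end, in the units of the state.
- bot.get_obs(): the state, without advancing time (a new reading comes with each control period).
- bot.camera(name): name is "scene" or "top" or "wrist"; returns a dict with "image" (480x640x3 uint8, red, green, blue), "vertical_fov" (degrees; the focal length in pixels is half the picture's height over the tangent of half this angle, whatever the lens; pixels are square), "cx", "cy" (the principal point, pixels), "R" (3x3) and "t" (3): a world point X has camera coordinates R X + t; the wrist camera has in their place "tool_from_camera" (4x4, takes a point from camera to tool coordinates, whose origin is the TCP and whose axes are the tool frame's). Camera axes: x right, y down, z forward; pixel columns grow to the right and rows downward; lengths in m; the calibration is good to about 2 mm. A picture is of the moment at which its call begins: read the wrist's pose just before it. There is no depth.
- bot.job_done(): hands the job in, once; it reports no verdict.
The state is a dict: "clock": time; "joint_pos": joint angles; "joint_vel": joint speeds; "tau": joint torques, N m; "eef_pos": TCP position; "tool_rot": TCP orientation; "ft_force": force on the tool from outside, world axes, zero at the start; "ft_torque": the same for the moment, N m; "grip_width": finger opening in m.
Only numpy, scipy, OpenCV 4.12 (cv2) and the standard library are available. Lean on these libraries where they do the work, as an engineer would, in place of code of your own. Each camera call takes 0.05 s, during which the arm holds its last target. There are 200 camera calls.

## Task

The heavy sewing machine has to be tilted back on its hinges so that its underside can be cleaned before it goes on sale. Lay the pry bar over the fulcrum block with its tip under the machine's overhanging front edge, and push the handle down to lever the machine up until the red spring prop snaps under it and holds it. Then take the bar out and lay it flat back on the black mat; leave the block standing, do not touch the machine or its base with the robot itself, and do not disturb the mug, bowl or oil bottle.

Things in the scene. Friction and masses are not known exactly. Their poses are not given: they have to be found in the camera images.
- base: wooden base tray of the sewing machine, fixed, 360 x 160 x 40 mm (x, y, z); origin: centre of its underside on the counter. Front faces its own -y; the bar comes in along its +y. The white machine on it (about 6 kg, 285 mm high, hinged at y = +85, z = 42) has a 32 mm thick bed plate overhanging the tray's front by 25 mm: front edge at y = -105, x = -180 to +180, underside 42 mm up
- lip (a point): middle of the lower front edge of the machine's bed plate, under which the bar goes; 42 mm above the counter when the machine is down; rises with it (190 mm in front of the hinge). Lifting there takes 25 to 35 N. The tall part of the machine begins about 60 mm behind this edge
- machine (a joint): tilt of the machine about its rear hinge, rad: 0 lying down, grows as the front edge rises; falls back by its own weight. About 0.075 or more (front edge about 14 to 15 mm up) lets the prop in; it then rests on the prop at about 0.07
- prop (a joint): red spring-loaded strut, 16 mm wide, at the tray's +x end below a steel ear of the bed, pivoted at base x = 192, y = -70, z = 10 mm; 0 leaning to the front against the ear, about 0.66 when it has snapped in under the ear, just past upright, where it stays and holds the machine. It moves by itself when the machine is high enough
- fulcrum: loose dark wooden block 90 x 44 x 32 mm (x, y, z), 0.6 kg, with a round steel ridge of radius 12 mm along its x (axis 32 mm up, ridge top 44 mm above the counter); origin: centre of its underside. It already stands ready before the machine, ridge about parallel to the front edge and 30 to 38 mm in front of it
- bar: loose straight pry bar, 200 mm, 0.4 kg; origin at mid-length on its flat underside, x towards the tip, z out of its top. Steel blade from x = -10 to +100 mm (tip), 22 wide, 6 thick; orange grip from -100 to -10 mm, 26 wide, 18 thick. Balances near x = 3 mm. Starts flat on the mat; left lying over the ridge with its tip under the edge, its handle side is the heavier and it stays
- mat: black rubber mat fixed on the counter, 280 x 140 x 4 mm (x, y, z); origin at the centre of its underside
- mug: blue mug, 80 mm across, 85 mm high, bystander; origin at the centre of its underside
- bowl: terracotta bowl, 120 mm across, 55 mm high, bystander; origin at the centre of its underside
- oil_bottle: small clear oil bottle, 40 mm across, 110 mm high, bystander; origin at the centre of its underside
Mind the look-alikes: they are no part of the job. There is more than one size of the bar; the job needs the larger. What is shaped like the fulcrum but turquoise is not meant.

How it is judged:
On the way, in this order (a step that is already met when the one before it is completed fails the run):
1. the bar, bearing on the fulcrum block, has levered the machine's front edge off its seat (value of joint machine above 0.03 rad and contact force between bar and fulcrum above 5 N and contact force between bar and base above 5 N), for 0.1 s.
2. the prop has snapped in under the raised machine (value of joint prop above 0.58 rad and value of joint machine above 0.055 rad), for 0.2 s.
At the end, for the whole second after the job is handed in: The machine rests on the prop (machine joint 0.055 to 0.09 rad, prop joint above 0.58), the bar lies still, flat and right side up on the mat with its middle over the mat (within 130 mm along, 65 mm across of the mat's centre, less than 12 mm up), and the fulcrum block stands upright (all of step 2 and value of joint machine below 0.09 rad and x of bar in the frame of mat between -0.13 and 0.13 m and y of bar in the frame of mat between -0.065 and 0.065 m and z of bar in the frame of mat below 0.012 m and angle between each of bar, fulcrum's own z axis and vertical below 0.1 rad and linear speed of bar below 0.02 m/s); the robot touches nothing.
It fails at once if the robot itself pushes on the machine or its base with more than 3 N (contact force between any of the arm, the fingers and base above 3 N).
It fails at once if mug, bowl or oil bottle moved by more than 30 mm (distance of any of mug, bowl, oil_bottle from where it was at the start of the episode above 0.03 m).
It also fails if it takes over 69 s, if anything falls off the work surface, if the arm or the gripper's body presses on something with over 40 N, if the wrist force passes 120 N, or if a joint passes its speed limit or range.

## Working session

There is one attempt and no reset: what is moved stays moved. The work goes in short steps, Python scripts to look and compute and a tool call to move; the robot and the scene stay as the last step left them, time stands still between calls to the robot, and variables do not carry over. Pictures are saved under pics/ and viewed, about 8 in all and at most 12, crops included, and the job is handed in when it is done.

Besides the shell and the picture viewer there is one more tool, called after "Call:" as a command line: name --argument value ..., lists and objects as JSON in quotes. drive_tool: Moves the arm, as the interface text tells. Its arguments: {"type":"object","properties":{"rows":{"type":"string"}},"required":["rows"]}

```bash
mkdir -p pics; ls
cat > h.py <<'E'
import numpy as np,cv2,json
from workcell import bot
def snap(name,fn):
    c=bot.camera(name); cv2.imwrite(f'pics/{fn}.png',c['image'][:,:,::-1])
    np.save(f'pics/{fn}.npy',{k:v for k,v in c.items()},allow_pickle=True); return c
def load(fn): return np.load(f'pics/{fn}.npy',allow_pickle=True).item()
def ray(c,px):
    f=240/np.tan(np.radians(c['vertical_fov'])/2)
    R,t=np.array(c['R']),np.array(c['t'])
    d=R.T@np.array([(px[0]-c['cx'])/f,(px[1]-c['cy'])/f,1.]); return -R.T@t,d
def pt(c,px,z):
    o,d=ray(c,px); return o+d*(z-o[2])/d[2]
def proj(c,X):
    f=240/np.tan(np.radians(c['vertical_fov'])/2)
    p=np.array(c['R'])@np.array(X)+np.array(c['t']); return np.array([c['cx']+f*p[0]/p[2],c['cy']+f*p[1]/p[2]])
E
python3 - <<'E'
from h import *
o=bot.get_obs(); print(o)
for n in('top','scene'):
    c=snap(n,n+'0'); print(n,{k:v for k,v in c.items() if k!='image'})
E
```

```text
pics
{'clock': 0.0, 'joint_pos': array([ 1.23503303e+00,  2.41381527e-01,  3.70627492e-03,  1.33517463e+00,
       -1.66752596e-05,  1.57084529e+00]), 'joint_vel': array([-0.00178136,  0.00105188, -0.00055549,  0.00172591,  0.00033735,
        0.00069659]), 'tau': array([-1.68805159e-04, -3.72322154e+01,  2.52406776e+01,  1.68257835e-02,
        1.26065161e-04, -7.00336898e-06]), 'eef_pos': array([0.16454196, 0.47148246, 0.2304218 ]), 'tool_rot': array([ 8.15332675e-01,  5.78991860e-01, -8.32308785e-04,  6.01334779e-04]), 'ft_force': array([ 0.23872351, -0.58203316,  0.15617241]), 'ft_torque': array([-0.02848866,  0.07001196,  0.01766538]), 'grip_width': 0.08556328542930111}
top {'vertical_fov': 47.27359420658213, 'cx': 318.9055044654186, 'cy': 245.02752005306988, 'R': array([[-0.00731272, -0.99988847,  0.01302204],
       [-0.98174482,  0.00470368, -0.19014466],
       [ 0.1900622 , -0.0141748 , -0.98166972]]), 't': array([-0.00318383,  0.58182709,  1.08510447])}
scene {'vertical_fov': 48.349242545746385, 'cx': 322.54804701691603, 'cy': 244.19484475108652, 'R': array([[-0.22010117,  0.9753364 , -0.01656441],
       [ 0.75505999,  0.15959178, -0.63593622],
       [-0.6176082 , -0.15247743, -0.77156383]]), 't': array([ 0.12862694, -0.40504631,  1.52722702])}
```

View pics/top0.png

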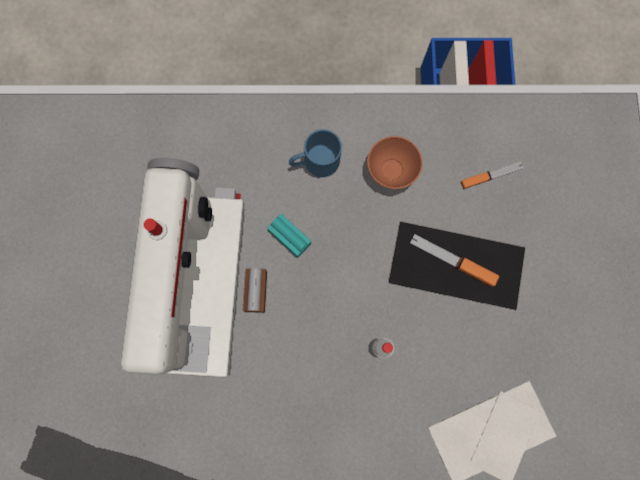

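View pics/scene0.png

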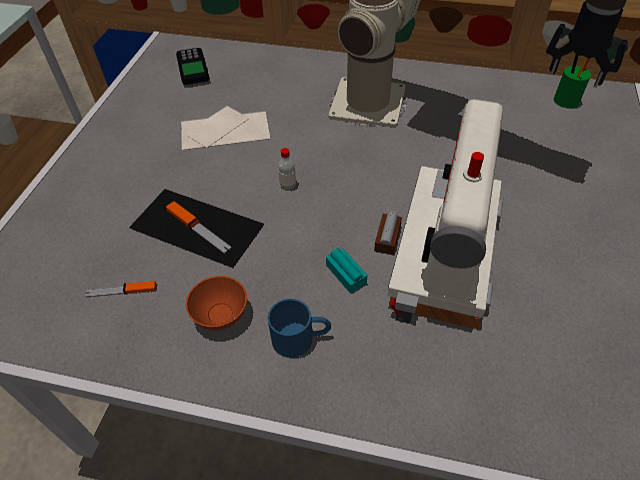

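Top view: the candidates for the bar are the one on the mat at (455,260), which is large, and a small one at (492,176). For the fulcrum they are the brown block with a steel ridge at (255,290) and a turquoise one at (289,235). I choose the large bar and the brown block. The prop is red at (238,197). Next I'll measure and check a close crop.

```bash
cat > m.py <<'E'
from h import *
c=load('top0'); im=c['image']; hsv=cv2.cvtColor(im,cv2.COLOR_RGB2HSV)
def blob(m,box):
    x0,y0,x1,y1=box; k=np.zeros(m.shape,np.uint8); k[y0:y1,x0:x1]=m[y0:y1,x0:x1]*255
    n,l,s,_=cv2.connectedComponentsWithStats(k); i=1+np.argmax(s[1:,4])
    ys,xs=np.nonzero(l==i); return cv2.minAreaRect(np.stack([xs,ys],1).astype(np.float32))
def show(n,r,z):
    P=np.array([pt(c,p,z)[:2] for p in cv2.boxPoints(r)]); e=P[1]-P[0];f=P[2]-P[1]
    L=e if np.linalg.norm(e)>np.linalg.norm(f) else f
    print(n,'ctr',P.mean(0).round(4),'size',np.round([np.linalg.norm(e),np.linalg.norm(f)],3),'ang',np.degrees(np.arctan2(L[1],L[0])).round(1),np.round(r[0],1))
H,S,V=[hsv[...,i].astype(int) for i in range(3)]
org=(H<18)&(S>180)&(V>150)
show('grip',blob(org,(400,220,520,320)),.022)
show('small grip',blob(org,(455,165,500,195)),.014)
show('mat',blob((V<45),(380,215,530,315)),.004)
grey=(S<40)&(V>120)
show('blade',blob(grey,(400,225,465,275)),.01)
show('turq',blob((H>80)&(H<95)&(S>130),(260,205,320,265)),.035)
show('fulc',blob(((H<20)&(S>90))|((S<40)&(V>140)),(241,262,272,318)),.035)
show('ridge',blob((S<40)&(V>135),(243,262,272,318)),.04)
show('bottle cap',blob(((H<8)|(H>172))&(S>150),(370,335,400,360)),.11)
# bed front edge top (z=.074): rightmost white px by row
for r in range(200,380,20):
    xs=np.nonzero((S[r,190:242]<30)&(V[r,190:242]>175))[0]; 
    if len(xs): print(r,190+xs.max(),pt(c,(190+xs.max()+.5,r),.074).round(4))
a=im[185:385,170:330]; b=im[150:320,370:530]
cv2.imwrite('pics/crop1.png',np.hstack([cv2.resize(a,(400,500),interpolation=2),cv2.resize(b,(400,500),interpolation=2)])[:,:,::-1])
E
python3 m.py
```

```text
Traceback (most recent call last):
  File "m.py", line 13, in <module>
    show('grip',blob(org,(400,220,520,320)),.022)
                ~~~~^^^^^^^^^^^^^^^^^^^^^^^
  File "m.py", line 5, in blob
    n,l,s,_=cv2.connectedComponentsWithStats(k); i=1+np.argmax(s[1:,4])
                                                     ~~~~~~~~~^^^^^^^^^
ValueError: attempt to get argmax of an empty sequence
```

```bash
python3 -c "
from h import *
c=load('top0');h=cv2.cvtColor(c['image'],cv2.COLOR_RGB2HSV)
for p in [(478,271),(476,181),(435,248),(290,235),(255,290),(248,285),(387,348),(225,300),(410,275)]: print(p,c['image'][p[1],p[0]],h[p[1],p[0]])"
sed -i 's/(S>180)&(V>150)/(S>150)\&(V>120)/' m.py; python3 m.py
```

```text
(478, 271) [199 121  71] [ 12 164 199]
(476, 181) [197 118  70] [ 11 164 197]
(435, 248) [164 162 162] [  0   3 164]
(290, 235) [ 71 155 151] [ 89 138 155]
(255, 290) [161 160 159] [ 15   3 161]
(248, 285) [92 64 50] [ 10 116  92]
(387, 348) [189  68  64] [  1 169 189]
(225, 300) [213 209 202] [ 19  13 213]
(410, 275) [39 37 37] [ 0 13 39]
grip ctr [ 0.5289 -0.3483] size [0.027 0.083] ang -118.7 [479.1 271.7]
small grip ctr [ 0.7358 -0.3564] size [0.063 0.018] ang -70.7 [475.8 179.7]
mat ctr [ 0.5464 -0.3075] size [0.138 0.284] ang -102.3 [457.5 265.3]
blade ctr [ 0.5788 -0.2578] size [0.022 0.109] ang -118.7 [434.5 249.9]
turq ctr [0.6076 0.0569] size [0.044 0.09 ] ang -133.3 [288.8 235.2]
fulc ctr [0.4904 0.1275] size [0.088 0.044] ang -2.3 [254.6 290.4]
ridge ctr [0.4921 0.1222] size [0.059 0.114] ang -179.5 [257.  289.5]
bottle cap ctr [ 0.3714 -0.1353] size [0.016 0.017] ang -135.6 [387.3 347.3]
200 241 [0.6743 0.1536 0.074 ]
220 240 [0.6316 0.1548 0.074 ]
240 238 [0.5896 0.158  0.074 ]
260 236 [0.5481 0.1612 0.074 ]
280 234 [0.5072 0.1644 0.074 ]
300 232 [0.4669 0.1675 0.074 ]
320 231 [0.4272 0.1686 0.074 ]
340 229 [0.388  0.1717 0.074 ]
360 227 [0.3493 0.1747 0.074 ]
```

View crop.

View pics/crop1.png

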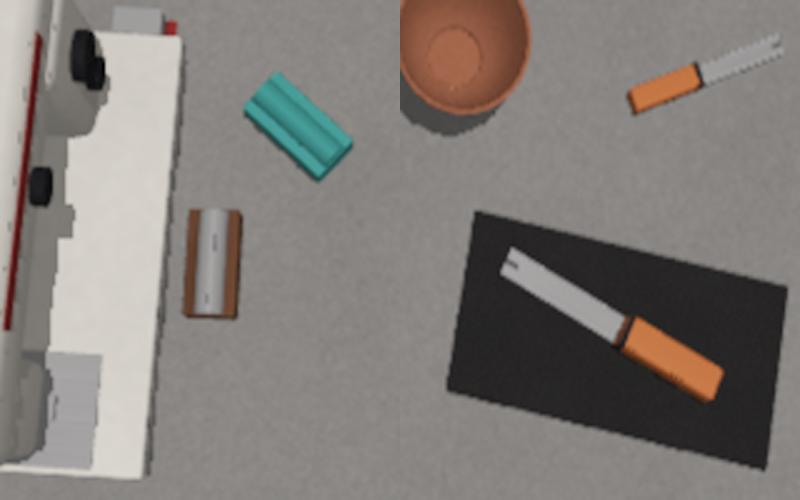

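The crop confirms the choice: the large bar is on the mat with its tip at upper left, and the brown block with the steel ridge stands before the bed edge. The arm starts behind the machine, so I'll go round it close to the base.

Call:
drive_tool --rows "85 -35 22 -17 0;85 -35 22 -17 0;85 -35 22 -17 0;85 -35 22 -17 0;85 -35 22 -17 0;85 -35 22 -17 0;85 -35 27 0 0;85 -35 27 0 0;85 -35 27 0 0;85 -35 27 0 0;85 -35 27 0 0;85 -35 27 0 0"

```text
clock: 1.3
eef_pos: [0.3038, -0.0232, 0.3333]
tool_rot: [0.815, 0.579, 0.0, 0.0]
ft_force: [1.5, 0.9, -0.6]
grip_width: 0.0851
```

```bash
cat > d.py <<'E'
# d.py x y z [yaw_deg]: shift to target in present tool axes (mm), turn needed (rad)
from h import *; import sys
from scipy.spatial.transform import Rotation as Ro
a=[float(v) for v in sys.argv[1:]]; o=bot.get_obs(); R=Ro.from_quat(o['tool_rot']).as_matrix()
yaw=np.arctan2(R[1,0],R[0,0]); print('t',round(o['clock'],2),'pos',o['eef_pos'].round(4),'yaw',np.degrees(yaw).round(2),'F',o['ft_force'].round(1),'w',round(o['grip_width'],4),'q6',o['joint_pos'][5].round(2))
print('shift mm',((R.T@(np.array(a[:3])-o['eef_pos']))*1e3).round(1), 'turn',None if len(a)<4 else round(-(np.radians(a[3])-yaw),3))
if len(a)>3:
    y=np.radians(a[3]); D=(np.array(a[:3])-o['eef_pos'])*1e3; print('shift after turn',np.round([D@[np.cos(y),np.sin(y),0],D@[np.sin(y),-np.cos(y),0],-D[2]],1))
E
python3 d.py .533 -.341 .15 -28.8
```

```text
t 1.3 pos [ 0.3038 -0.0232  0.3333] yaw 70.74 F [ 1.5  0.9 -0.6] w 0.0851 q6 0.26
shift mm [-224.5  321.1  183.3] turn 1.737
shift after turn [354.  168.1 183.3]
```

Call:
drive_tool --rows "85 0 0 0 0.14;85 0 0 0 0.14;85 0 0 0 0.14;85 0 0 0 0.14;85 0 0 0 0.14;85 0 0 0 0.14;85 0 0 0 0.14;85 0 0 0 0.14;85 0 0 0 0.14;85 0 0 0 0.14;85 0 0 0 0.14;85 0 0 0 0.14"

```text
clock: 2.5
eef_pos: [0.3036, -0.0213, 0.333]
tool_rot: [0.975, -0.223, -0.0, 0.0]
ft_force: [-0.0, -0.7, -0.5]
grip_width: 0.0846
```

Call:
drive_tool --rows "85 39 18 20 0.057;85 39 18 20 0;85 39 18 20 0;85 39 18 20 0;85 39 18 20 0;85 39 18 20 0;85 39 18 20 0;85 39 18 20 0;85 39 18 20 0;85 0 0 0 0;85 0 0 0 0"

```text
clock: 3.6
eef_pos: [0.5345, -0.3306, 0.1501]
tool_rot: [0.969, -0.249, -0.003, -0.001]
ft_force: [0.1, -0.7, 0.6]
grip_width: 0.0853
```

```bash
python3 d.py .5305 -.3454 .15 -28.8; python3 -c "
from h import *
c=snap('wrist','w1'); print({k:v for k,v in c.items() if k!='image'})"
```

```text
t 3.6 pos [ 0.5345 -0.3306  0.1501] yaw -28.82 F [ 0.1 -0.7  0.6] w 0.0853 q6 1.52
shift mm [ 3.6 14.9  0.1] turn -0.0
shift after turn [ 3.6 14.9  0.1]
{'vertical_fov': 65.74873466202887, 'cx': 313.4015010974974, 'cy': 239.03507596599982, 'tool_from_camera': array([[ 9.99999214e-01,  1.24253236e-03, -1.64842860e-04,
         1.47750727e-03],
       [-1.13727422e-03,  9.54744941e-01,  2.97423609e-01,
        -7.62548367e-02],
       [ 5.26941345e-04, -2.97423188e-01,  9.54745605e-01,
        -1.42984313e-01],
       [ 0.00000000e+00,  0.00000000e+00,  0.00000000e+00,
         1.00000000e+00]])}
```

View pics/w1.png

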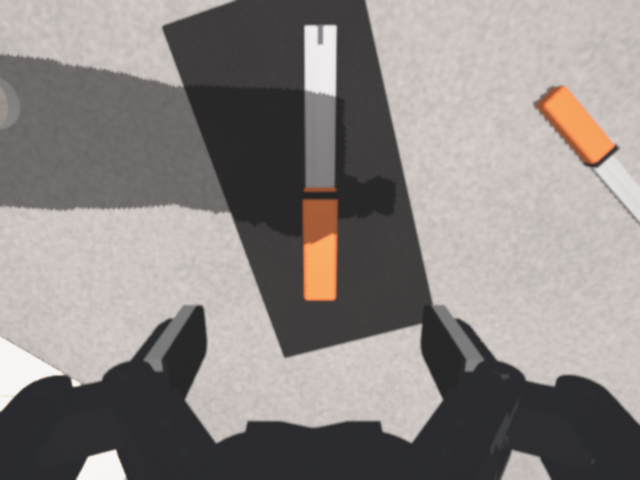

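The wrist view shows the bar upright between the open jaws: tip at (320,25), handle end at (320,300). I'll turn these into tool coordinates.

```bash
cat >> h.py <<'E'
def wpt(c,px,h):
    "tool coords of pixel at depth h (m) along tool z (tool pointing down)"
    f=240/np.tan(np.radians(c['vertical_fov'])/2); T=np.array(c['tool_from_camera'])
    d=T[:3,:3]@np.array([(px[0]-c['cx'])/f,(px[1]-c['cy'])/f,1.]); o=T[:3,3]; return (o+d*(h-o[2])/d[2])*1e3
E
python3 -c "
from h import *
c=load('w1')
for p,z in(((320.5,298),.022),((320,190),.022),((320.5,25),.01)): print(p,wpt(c,p,.15-z).round(1))"
```

```text
(320.5, 298) [  7.2  57.8 128. ]
(320, 190) [  6.2 -29.5 128. ]
(320.5, 25) [   6.1 -139.8  140. ]
```

Call:
drive_tool --rows "85 5 14 30 0;85 0 0 35 0;85 0 0 35 0;85 0 0 30 0;85 0 0 13 0;85 0 0 0 0;26 0 0 0 0;0 0 0 0 0;0 0 0 0 0;0 0 0 0 0;0 0 0 0 0;0 0 0 0 0"

```text
clock: 4.85
eef_pos: [0.5338, -0.3458, 0.0118]
tool_rot: [0.969, -0.248, 0.001, 0.0]
ft_force: [-0.6, 1.5, 6.5]
grip_width: 0.0244
```

Call:
drive_tool --rows "0 0 0 -15 0;0 0 0 -30 0;0 0 0 -35 0;0 0 0 -35 0;0 0 0 -35 0;0 0 0 0 0;0 0 0 0 0"

```text
clock: 5.55
eef_pos: [0.5332, -0.3456, 0.1601]
tool_rot: [0.969, -0.248, 0.0, 0.0]
ft_force: [-1.2, -0.6, -4.0]
grip_width: 0.0244
```

```bash
python3 d.py .5305 -.3454 .15 -28.8; python3 -c "
from h import *
c=snap('scene','s1'); cv2.imwrite('pics/s1c.png',cv2.resize(c['image'][80:300,60:360],(800,587),interpolation=2)[:,:,::-1]); snap('wrist','w2')"
```

```text
t 5.55 pos [ 0.5332 -0.3456  0.1601] yaw -28.77 F [-1.2 -0.6 -4. ] w 0.0244 q6 1.5
shift mm [-2.5  1.1 10.1] turn 0.001
shift after turn [-2.5  1.1 10.1]
```

View pics/w2.png

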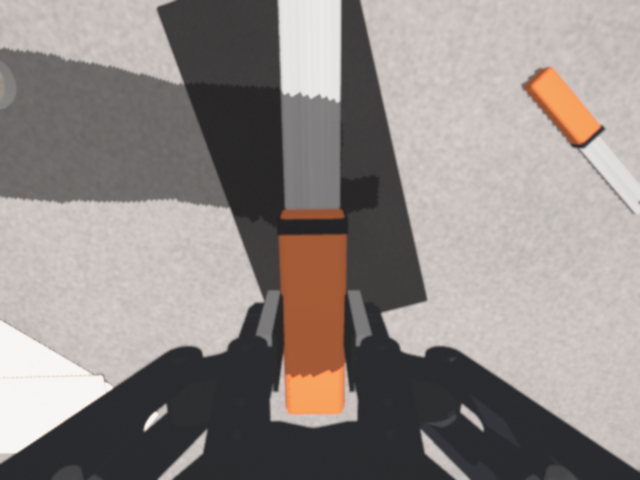

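Held, with the tip drooping about 6°. I need about 20° tip-down to pass over the ridge and under the lip. I'll hook the tip lightly under the lip beside the fulcrum (x≈0.40) and raise the hand, so the bar pivots in the grip.

Call:
drive_tool --rows "0 0 0 0 -0.11;0 0 0 0 -0.11;0 0 0 0 -0.11;0 0 0 0 -0.108;0 0 0 0 0;0 0 0 0 0"

```text
clock: 6.25
eef_pos: [0.5324, -0.3449, 0.1583]
tool_rot: [0.999, -0.033, -0.001, -0.001]
ft_force: [-0.2, -0.5, -5.0]
grip_width: 0.0245
```

```bash
python3 d.py .39 -.01 .16 -3.7
```

```text
t 6.25 pos [ 0.5324 -0.3449  0.1583] yaw -3.8 F [-0.2 -0.5 -5. ] w 0.0245 q6 1.06
shift mm [-164.3 -324.7   -0.7] turn -0.002
shift after turn [-163.7 -325.    -1.7]
```

Call:
drive_tool --rows "0 -16 -32 -1 0;0 -16 -32 -1 0;0 -16 -32 0 0;0 -16 -32 0 0;0 -16 -32 0 0;0 -16 -32 0 0;0 -16 -32 0 0;0 -16 -32 0 0;0 -17 -33 0 0;0 -17 -33 0 0;0 0 0 0 0;0 0 0 0 0"

```text
clock: 7.45
eef_pos: [0.3919, -0.0132, 0.1623]
tool_rot: [1.0, -0.032, 0.0, 0.0]
ft_force: [-0.1, -0.1, -4.3]
grip_width: 0.0242
```

Call:
drive_tool --rows "0 0 0 30 0;0 0 0 30 0;0 0 0 30 0;0 0 0 15 0;0 0 0 0 0;0 0 0 0 0;0 0 0 0 0"

```text
clock: 8.15
eef_pos: [0.3937, -0.0142, 0.0583]
tool_rot: [0.999, -0.033, 0.001, 0.0]
ft_force: [0.3, 0.6, -3.7]
grip_width: 0.0241
```

```bash
python3 d.py .39 -.01 .055 -3.7; python3 -c "
from h import *
c=snap('scene','s2'); d=snap('top','t2')
a=cv2.resize(c['image'][120:320,280:520],(600,500),interpolation=2)
cv2.imwrite('pics/s2c.png',a[:,:,::-1])"
```

```text
t 8.15 pos [ 0.3937 -0.0142  0.0583] yaw -3.74 F [ 0.3  0.6 -3.7] w 0.0241 q6 1.6
shift mm [-4.  -4.   3.3] turn -0.001
shift after turn [-4.  -4.   3.3]
```

View pics/s2c.png

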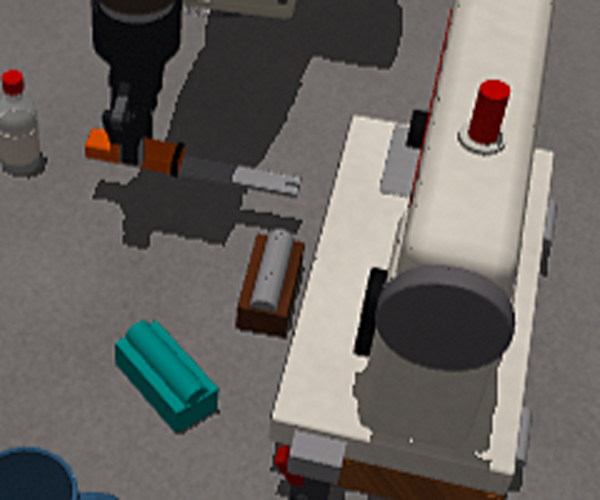

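```bash
cat >> h.py <<'E'
def plane(c,px,P,ang):
    "ray with the vertical plane through P=(x,y) with heading ang deg -> world point"
    o,d=ray(c,px); n=np.array([np.sin(np.radians(ang)),-np.cos(np.radians(ang)),0]); return o+d*(n@(np.r_[P,0]-o))/(n@d)
E
python3 -c "
from h import *
c=load('s2')
s=lambda u,v:(280+u/2.5,120+v/2.5)
for n,p in(('tip top mid',s(299,179)),('blade/handle',s(184,160)),('handle end top',s(98,143)),('black collar',s(181,155))): print(n,plane(c,p,(.3937,-.0142),86.3).round(4))
t=load('t2'); o,d=ray(t,(0,0)); print(proj(t,(.4037,.1405,.04)),proj(t,(.3937,-.0142,.058)))
cv2.imwrite('pics/t2c.png',cv2.resize(t['image'][230:390,170:370],(800,640))[:600,:,::-1])"
```

```text
tip top mid [0.4036 0.1387 0.0639]
blade/handle [0.3967 0.032  0.06  ]
handle end top [ 0.3914 -0.0505  0.0606]
black collar [0.3965 0.029  0.0656]
[247.40848672 332.40582485] [323.3249753  336.59928095]
```

```bash
python3 -c "
from h import *
c=load('s2')
a=cv2.resize(c['image'][160:215,308:408],(800,440),interpolation=0)
cv2.imwrite('pics/s2d.png',a[:,:,::-1])"
```

```text
(no output)
```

View pics/s2d.png

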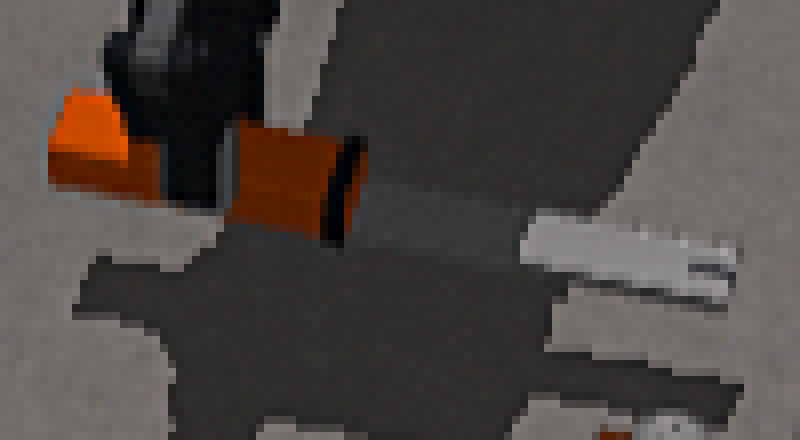

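```bash
cat > fit.py <<'E'
from h import *
from scipy.optimize import least_squares
def fit(c,pts,x0):
    # x: px,py,pz(bar origin m), heading, pitch (tip up +), deg
    B=np.array([b for b,_ in pts])/1e3; U=np.array([u for _,u in pts])
    def world(x):
        h,p=np.radians(x[3:]); X=np.array([np.cos(h)*np.cos(p),np.sin(h)*np.cos(p),np.sin(p)]); Y=np.array([-np.sin(h),np.cos(h),0]); Z=np.cross(X,Y)
        return x[:3]+B@np.stack([X,Y,Z])
    def r(x): return np.r_[np.ravel(np.array([proj(c,w) for w in world(x)])-U),(x[3]-x0[3])/.5,(x[:2]-x0[:2])/.003]
    s=least_squares(r,x0,x_scale=[.01,.01,.01,1,1]); print('origin',s.x[:3].round(4),'heading,pitch',s.x[3:].round(2),'px rms',np.sqrt(np.mean(s.fun[:-3]**2)).round(2))
    print('tip top z',(world(s.x)[0][2]*1e3).round(1),'tip',(s.x[:3]+.1*np.array([np.cos(np.radians(s.x[3])),np.sin(np.radians(s.x[3])),np.sin(np.radians(s.x[4]))])).round(4)); return s.x
if __name__=='__main__':
    c=load('s2'); s=lambda u,v:(308+u/8-.5,160+v/8-.5)
    fit(c,[((100,-11,6),s(735,298)),((100,11,6),s(740,245)),((-100,-13,18),s(50,154)),((-100,13,18),s(70,90)),((-100,-13,0),s(50,184)),((-10,13,18),s(368,140)),((-10,-13,0),s(340,246))],[.3973,.041,.055,86.3,0])
E
python3 fit.py
```

```text
origin [0.3975 0.0393 0.0514] heading,pitch [86.32  0.73] px rms 0.55
tip top z 58.7 tip [0.4039 0.1391 0.0527]
```

The fit puts the bar level, underside 7 mm below the TCP, tip top at z = 59 mm; there is no droop, so the wrist estimate was wrong. I'll lower it, insert the tip 18 mm and raise the hand.

Call:
drive_tool --rows "0 0 0 12 0;0 0 0 10 0;0 0 0 0 0;0 0 -15 0 0;0 0 -15 0 0;0 0 -10 0 0;0 0 -9 0 0;0 0 0 0 0;0 0 0 0 0"

```text
clock: 9.15
eef_pos: [0.3953, 0.0351, 0.0354]
tool_rot: [0.999, -0.032, -0.0, 0.0]
ft_force: [0.5, 0.2, -4.4]
grip_width: 0.0243
```

Call:
drive_tool --rows "0 0 0 -5 0;0 0 0 -5 0;0 0 0 -5 0;0 0 0 -5 0;0 0 0 0 0"

```text
clock: 9.65
eef_pos: [0.3954, 0.0349, 0.0559]
tool_rot: [0.999, -0.032, 0.0, 0.0]
ft_force: [-1.2, -0.7, -5.5]
grip_width: 0.0241
```

Call:
drive_tool --rows "0 0 0 -5 0;0 0 -1 -5 0;0 0 -1 -5 0;0 0 -1 -5 0;0 0 -2 -5 0;0 0 -2 -5 0;0 0 -2 -5 0;0 0 -2 -4 0;0 0 0 0 0;0 0 0 0 0"

```text
clock: 10.65
eef_pos: [0.396, 0.0462, 0.0944]
tool_rot: [0.999, -0.032, 0.0, 0.0]
ft_force: [-0.0, -0.8, -5.5]
grip_width: 0.024
```

```bash
python3 d.py .39 -.01 .055 -3.7; python3 -c "
from h import *
c=snap('scene','s3')
cv2.imwrite('pics/s3d.png',cv2.resize(c['image'][140:220,318:428],(800,582),interpolation=0)[:,:,::-1])"
```

```text
t 10.65 pos [0.396  0.0462 0.0944] yaw -3.66 F [-0.  -0.8 -5.5] w 0.024 q6 1.75
shift mm [-2.4 56.5 39.4] turn 0.001
shift after turn [-2.3 56.5 39.4]
```

View pics/s3d.png

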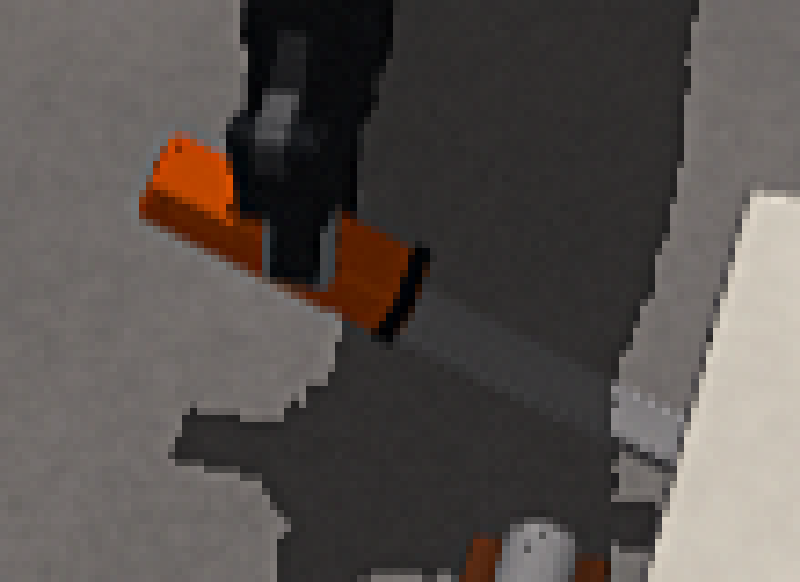

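```bash
python3 -c "
from fit import *
c=load('s3'); k=800/110; s=lambda u,v:(318+u/k-.5,140+v/k-.5)
fit(c,[((-100,-13,18),s(143,196)),((-100,13,18),s(178,132)),((-100,-13,0),s(143,217)),((-10,13,18),s(432,245)),((-10,-13,0),s(386,340))],[.3995,.097,.07,86.3,-20])
x=[.3995,.097,.07]
"
```

```text
origin [0.4    0.0883 0.0737] heading,pitch [ 86.22 -17.23] px rms 1.09
tip top z 120.5 tip [0.4065 0.1881 0.0441]
```

The bar is now about 22° tip-down, from the image slope and the lip geometry. I'll back out, rise, and shift in line with the fulcrum.

Call:
drive_tool --rows "0 0 0 4 0;0 0 15 0 0;0 0 20 0 0;0 0 20 0 0;0 0 10 0 0;0 0 0 -20 0;0 0 0 -20 0;0 0 0 0 0;0 0 0 0 0"

```text
clock: 11.6
eef_pos: [0.3923, -0.0185, 0.1302]
tool_rot: [0.999, -0.032, 0.001, -0.0]
ft_force: [-0.3, 0.3, -4.8]
grip_width: 0.0241
```

Call:
drive_tool --rows "0 20 0 0 0;0 25 0 0 0;0 25 0 0 0;0 19 0 0 0;0 0 0 0 0;0 0 0 0 0;0 0 0 0 0"

```text
clock: 12.3
eef_pos: [0.479, -0.0242, 0.1291]
tool_rot: [0.999, -0.032, -0.002, -0.0]
ft_force: [0.4, -0.7, -2.9]
grip_width: 0.0239
```

```bash
python3 d.py .481 -.0195 .114 -3.7; python3 -c "
from h import *
c=snap('scene','s4');d=snap('top','t4')
a=cv2.resize(c['image'][130:250,310:430],(500,500),interpolation=0); b=cv2.resize(d['image'][250:330,220:340],(500,333),interpolation=0); b=np.vstack([b,np.zeros((167,500,3),np.uint8)])
cv2.imwrite('pics/s4d.png',np.hstack([a,b])[:,:800,::-1])"
```

```text
t 12.3 pos [ 0.479  -0.0242  0.1291] yaw -3.65 F [ 0.4 -0.7 -2.9] w 0.0239 q6 1.58
shift mm [ 1.7 -4.8 15.1] turn 0.001
shift after turn [ 1.7 -4.8 15.1]
```

View pics/s4d.png

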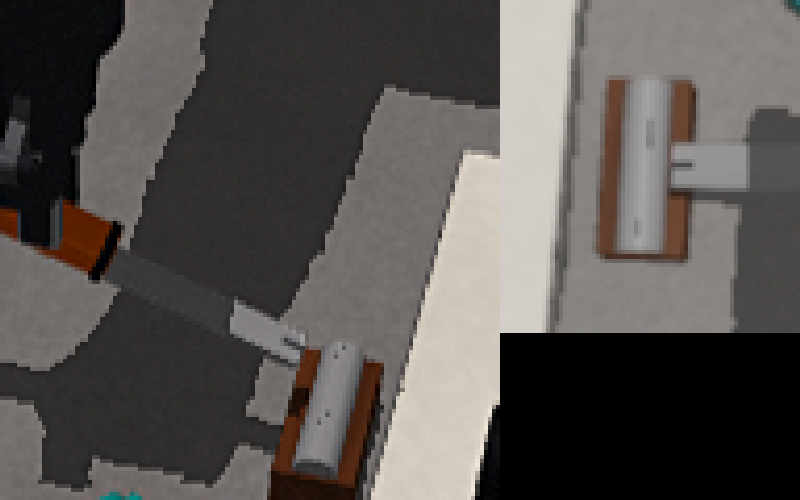

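```bash
python3 -c "
from h import *
k=500/120
def tri(p,q):
    (o1,d1),(o2,d2)=ray(load('s4'),p),ray(load('t4'),q); A=np.stack([d1,-d2],1); s=np.linalg.lstsq(A,o2-o1,rcond=None)[0]
    a,b=o1+d1*s[0],o2+d2*s[1]; return ((a+b)/2).round(4),round(1e3*np.linalg.norm(a-b),1)
s=lambda u,v:(310+u/k-.5,130+v/k-.5); t=lambda u,v:(220+(u-500)/k-.5,250+v/k-.5)
print('tip top',tri(s(301,350),t(672,165)))
print('ridge top ends',tri(s(346,342),t(649,80)),tri(s(318,465),t(643,252)))
for v in (100,165,240): print('edge at z.074',pt(load('t4'),t({100:581,165:574,240:562}[v],v),.074).round(4))
print('ridge mid at z.044',pt(load('t4'),t(646,165),.044))
"
```

```text
tip top (array([0.4885, 0.1107, 0.0747]), np.float64(0.9))
ridge top ends (array([0.5222, 0.1263, 0.1196]), np.float64(16.3)) (array([ 0.457 ,  0.1307, -0.0497]), np.float64(13.6))
edge at z.074 [0.5204 0.1557 0.074 ]
edge at z.074 [0.4888 0.1585 0.074 ]
edge at z.074 [0.4527 0.1635 0.074 ]
ridge mid at z.044 [0.49193085 0.12686267 0.044     ]
```

Call:
drive_tool --rows "0 2 0 8 0;0 0 0 7 0;0 0 -10 4 0;0 0 -10 4 0;0 0 -10 4 0;0 0 -8 3 0;0 0 0 0 0;0 0 0 0 0"

```text
clock: 13.2
eef_pos: [0.4851, 0.0138, 0.1003]
tool_rot: [1.0, -0.031, -0.0, 0.0]
ft_force: [0.2, -0.6, -3.0]
grip_width: 0.0239
```

Call:
drive_tool --rows "0 0 -5 2 0;0 0 -5 2 0;0 0 -5 2 0;0 0 -5 2 0;0 0 -5 2 0;0 0 -4 1 0;0 0 0 0 0;0 0 0 0 0"

```text
clock: 14.0
eef_pos: [0.487, 0.0424, 0.0893]
tool_rot: [0.999, -0.032, -0.0, 0.0]
ft_force: [0.1, 0.9, -3.5]
grip_width: 0.024
```

```bash
python3 d.py .486 .042 .088 -3.7; python3 -c "
from h import *
c=snap('scene','s5');d=snap('top','t5')
a=cv2.resize(c['image'][130:250,310:430],(500,500),interpolation=0); b=cv2.resize(d['image'][250:330,220:340],(500,333),interpolation=0); b=np.vstack([b,np.zeros((167,500,3),np.uint8)])
cv2.imwrite('pics/s5d.png',np.hstack([a,b])[:,:800,::-1])"
```

```text
t 14.0 pos [0.487  0.0424 0.0893] yaw -3.65 F [ 0.1  0.9 -3.5] w 0.024 q6 1.72
shift mm [-0.9  0.5  1.3] turn 0.001
shift after turn [-0.9  0.5  1.3]
```

View pics/s5d.png

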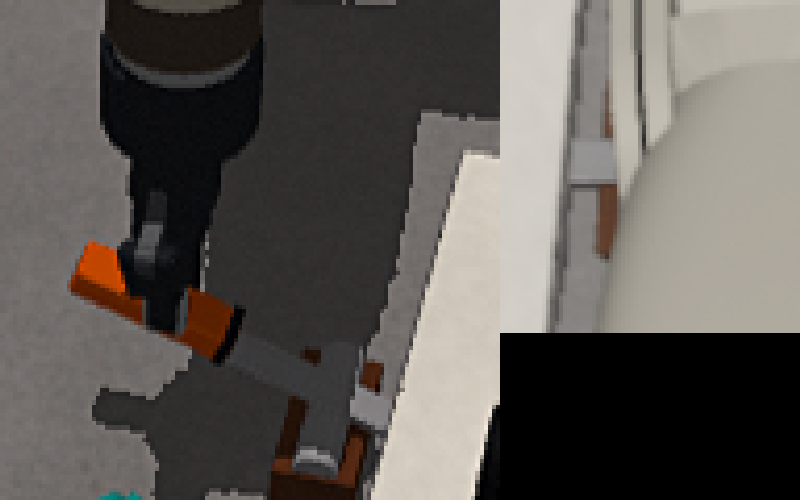

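The blade is over the ridge and its tip is under the edge (bar visible at about (370,410) in the crop), with no contact force. Now I'll lever it down, drawing back slightly to follow the arc.

Call:
drive_tool --rows "0 0 1 3 0;0 0 1 3 0;0 0 1 3 0;0 0 1 3 0;0 0 1 3 0;0 0 1 3 0;0 0 0 0 0"

```text
clock: 14.8
eef_pos: [0.488, 0.0357, 0.0727]
tool_rot: [0.999, -0.032, 0.002, 0.0]
ft_force: [-1.0, -3.2, 11.9]
grip_width: 0.0242
```

Call:
drive_tool --rows "0 0 1 3 0;0 0 1 3 0;0 0 0 3 0;0 0 1 3 0;0 0 0 3 0;0 0 0 3 0;0 0 0 0 0"

```text
clock: 15.5
eef_pos: [0.4876, 0.0298, 0.0551]
tool_rot: [0.999, -0.033, 0.002, 0.004]
ft_force: [-3.1, -12.2, 16.3]
grip_width: 0.0241
```

Call:
drive_tool --rows "0 0 1 3 0;0 0 1 3 0;0 0 1 3 0;0 0 1 3 0;0 0 0 0 0;0 0 0 0 0"

```text
clock: 16.1
eef_pos: [0.4878, 0.0274, 0.0435]
tool_rot: [0.999, -0.032, 0.002, 0.002]
ft_force: [-2.2, -7.3, 15.5]
grip_width: 0.0239
```

```bash
python3 -c "
from h import *
b=load('s5')['image']; c=snap('scene','s6')['image']
H=lambda i:cv2.cvtColor(i,cv2.COLOR_RGB2HSV)
for i in(b,c):
    h=H(i)[280:330,375:430].astype(int); m=((h[...,0]<8)|(h[...,0]>172))&(h[...,1]>150)&(h[...,2]>60); ys,xs=np.nonzero(m); print('red prop px',len(xs),xs.mean()+375 if len(xs) else 0,ys.mean()+280 if len(xs) else 0)
    h=H(i)[140:180,455:495].astype(int); m=((h[...,0]<8)|(h[...,0]>172))&(h[...,1]>150); ys,xs=np.nonzero(m); print('spool',xs.mean()+455,ys.mean()+140)
a=[cv2.resize(i[270:340,375:445],(400,400),interpolation=0) for i in (b,c)]; cv2.imwrite('pics/prop.png',np.hstack(a)[:,:,::-1])"
```

```text
red prop px 47 393.3191489361702 303.2340425531915
spool 474.74 163.71
red prop px 5 400.0 311.2
spool 481.4395604395604 163.2335164835165
```

The machine is at about 0.05 rad by the spool-pin shift. I'll keep pressing.

Call:
drive_tool --rows "0 0 1 3 0;0 0 0 3 0;0 0 0 3 0;0 0 0 0 0;0 0 0 0 0;0 0 0 0 0"

```text
clock: 16.75
eef_pos: [0.4879, 0.0258, 0.0346]
tool_rot: [0.999, -0.033, 0.002, 0.003]
ft_force: [-2.5, -10.6, 16.8]
grip_width: 0.0235
```

```bash
cat > p.py <<'E'
from h import *; import sys
b=load('s5')['image']; c=snap('scene',sys.argv[1])['image']
h=cv2.cvtColor(c,cv2.COLOR_RGB2HSV).astype(int); r=((h[...,0]<8)|(h[...,0]>172))&(h[...,1]>150)
ys,xs=np.nonzero(r[140:180,455:500]); print('spool',xs.mean()+455,ys.mean()+140,'tilt~',(xs.mean()+455-474.74)/480/.27)
a=[cv2.resize(i[270:340,375:445],(400,400),interpolation=0) for i in (b,c)]; cv2.imwrite('pics/prop.png',np.hstack(a)[:,:,::-1])
E
python3 p.py s7
```

```text
spool 484.96031746031747 163.02116402116403 tilt~ 0.0788604742308446
```

Call:
drive_tool --rows "0 0 0 2 0;0 0 0 2 0;0 0 0 0 0;0 0 0 0 0;0 0 0 0 0"

```text
clock: 17.3
eef_pos: [0.488, 0.0256, 0.0306]
tool_rot: [0.999, -0.033, 0.002, 0.003]
ft_force: [-2.1, -9.8, 16.9]
grip_width: 0.0241
```

```bash
python3 p.py s8
```

```text
spool 486.02162162162165 163.21891891891892 tilt~ 0.08704954954954967
```

View pics/prop.png

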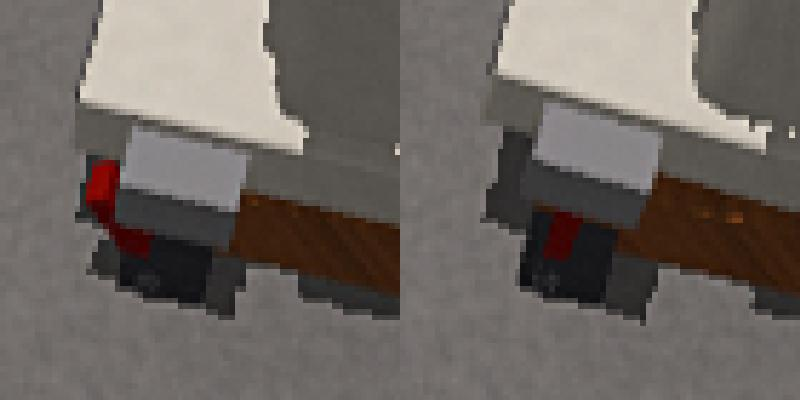

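The prop stands upright under the ear, so it has snapped in. I'll ease the handle up so the machine settles on the prop, then withdraw.

Call:
drive_tool --rows "0 0 0 -3 0;0 0 0 -3 0;0 0 0 -3 0;0 0 0 -3 0;0 0 0 -2 0;0 0 0 0 0;0 0 0 0 0"

```text
clock: 18.05
eef_pos: [0.4858, 0.027, 0.0416]
tool_rot: [0.999, -0.032, -0.0, 0.002]
ft_force: [1.2, -6.1, -2.0]
grip_width: 0.0239
```

```bash
python3 p.py s9
```

```text
spool 482.72131147540983 163.0928961748634 tilt~ 0.06158419348310049
```

Call:
drive_tool --rows "0 0 3 -1 0;0 0 6 0 0;0 0 8 0 0;0 0 10 0 0;0 0 12 -1 0;0 0 15 -2 0;0 0 15 -2 0;0 0 0 0 0;0 0 0 0 0"

```text
clock: 19.0
eef_pos: [0.4816, -0.0411, 0.0484]
tool_rot: [0.999, -0.033, 0.0, -0.0]
ft_force: [-0.0, 0.5, -2.8]
grip_width: 0.0239
```

```bash
python3 p.py s10; python3 d.py .486 -.06 .16
```

```text
spool 482.724795640327 163.17983651226157 tilt~ 0.06161107747165879
t 19.05 pos [ 0.4816 -0.0407  0.0484] yaw -3.71 F [ 1.   0.7 -4.5] w 0.0241 q6 1.55
shift mm [   5.7   18.9 -111.6] turn None
```

Call:
drive_tool --rows "0 0 5 -30 0;0 0 5 -40 0;0 0 5 -40 0;0 7 35 0 0;0 7 35 0 0;0 7 35 0 0;0 7 35 0 0;0 7 35 0 0;0 7 35 0 0;0 7 35 0 0;0 0 0 0 0;0 0 0 0 0"

```text
clock: 20.25
eef_pos: [0.5137, -0.3032, 0.1575]
tool_rot: [0.999, -0.032, -0.001, -0.001]
ft_force: [0.8, 0.6, -4.5]
grip_width: 0.0239
```

```bash
python3 d.py .543 -.3575 .02 -3.7
```

```text
t 20.25 pos [ 0.5137 -0.3032  0.1575] yaw -3.72 F [ 0.8  0.6 -4.5] w 0.0239 q6 1.1
shift mm [ 32.9  52.5 137.4] turn -0.0
shift after turn [ 32.7  52.3 137.5]
```

Call:
drive_tool --rows "0 11 18 0 0;0 11 18 0 0;0 11 17 20 0;0 0 0 30 0;0 0 0 30 0;0 0 0 25 0;0 0 0 15 0;0 0 0 10 0;0 0 0 5 0;0 0 0 2 0;0 0 0 0 0;0 0 0 0 0"

```text
clock: 21.45
eef_pos: [0.5442, -0.3585, 0.0225]
tool_rot: [0.999, -0.032, 0.001, 0.001]
ft_force: [-0.7, -0.1, -3.8]
grip_width: 0.0239
```

Call:
drive_tool --rows "0 0 0 2 0;0 0 0 2 0;0 0 0 2 0;0 0 0 2 0;0 0 0 2 0;0 0 0 0 0;0 0 0 0 0"

```text
clock: 22.15
eef_pos: [0.5441, -0.3576, 0.0128]
tool_rot: [0.999, -0.032, 0.001, -0.0]
ft_force: [-1.4, 4.3, 5.7]
grip_width: 0.0238
```

Contact. Opening slowly and rising straight up.

Call:
drive_tool --rows "30 0 0 0 0;34 0 0 0 0;40 0 0 0 0;55 0 0 0 0;70 0 0 0 0;85 0 0 0 0;85 0 0 0 0;85 0 0 0 0;85 0 0 -20 0;85 0 0 -35 0;85 0 0 -40 0;85 0 0 -40 0"

```text
clock: 23.35
eef_pos: [0.5431, -0.3579, 0.1473]
tool_rot: [0.999, -0.032, -0.0, -0.0]
ft_force: [0.2, -0.2, 0.0]
grip_width: 0.085
```

Call:
drive_tool --rows "85 -35 0 -20 0;85 -35 0 0 0;85 -35 0 0 0;85 -35 0 0 0;85 -35 0 0 0;85 0 0 0 0;85 0 0 0 0"

```text
clock: 24.05
eef_pos: [0.3686, -0.3472, 0.1669]
tool_rot: [0.999, -0.033, 0.001, 0.0]
ft_force: [0.8, 0.5, 1.1]
grip_width: 0.0849
```

```bash
python3 p.py s11; python3 d.py .4 -.36 .15; python3 -c "
from h import *
a=load('s11')['image']; b=snap('top','t11')['image']
cv2.imwrite('pics/end.png',np.hstack([cv2.resize(a[110:340,100:520],(400,219)),np.zeros((219,1,3),np.uint8)])[:,:,::-1])
x=cv2.resize(a[100:340,110:510],(800,480)); y=b[200:320,230:550]; cv2.imwrite('pics/end.png',np.vstack([x[:320],cv2.resize(y,(800,280))])[:,:,::-1])"
sed -i "s/'top0'/'t11'/" m.py; python3 m.py | head -8
```

```text
spool 482.6070460704607 163.16531165311653 tilt~ 0.060702515975776805
t 24.1 pos [ 0.3695 -0.3474  0.1669] yaw -3.68 F [ 0.5 -0.2 -0.2] w 0.085 q6 0.88
shift mm [31.2 10.6 16.9] turn None
grip ctr [ 0.5436 -0.3629] size [0.027 0.081] ang -93.2 [485.5 264.8]
small grip ctr [ 0.7357 -0.3563] size [0.063 0.018] ang -70.7 [475.7 179.7]
mat ctr [ 0.5381 -0.3209] size [0.148 0.315] ang -102.5 [463.9 269.1]
blade ctr [ 0.5499 -0.2598] size [0.023 0.109] ang -93.3 [436. 263.]
turq ctr [0.6075 0.057 ] size [0.044 0.089] ang -135.8 [288.8 235.3]
fulc ctr [0.5009 0.1249] size [0.063 0.099] ang -179.5 [256.  285.5]
ridge ctr [0.4921 0.1222] size [0.059 0.114] ang -179.5 [257.  289.5]
bottle cap ctr [ 0.3719 -0.1358] size [0.015 0.017] ang -90.4 [387.5 347. ]
```

View pics/end.png

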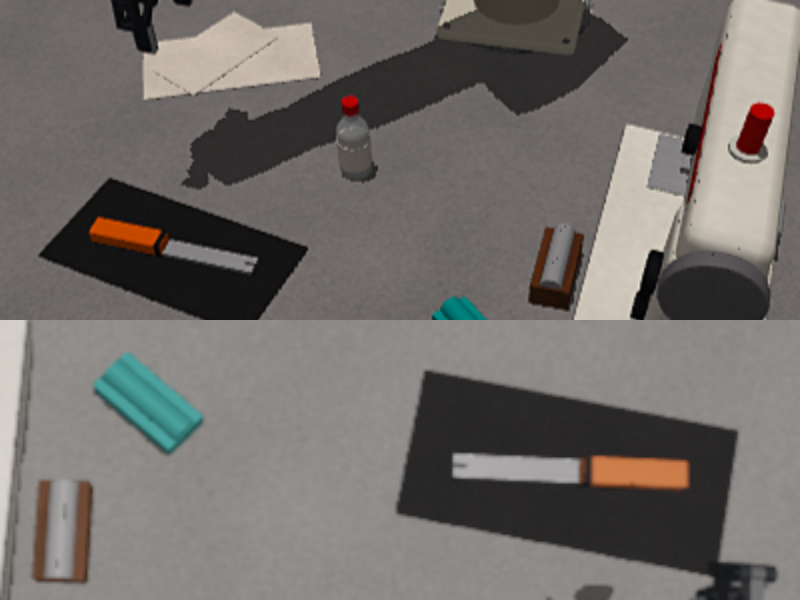

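The bar lies flat and right side up near the mat's middle, and the block is upright. The machine's tilt hasn't changed since the bar came out, and the arm is clear. Handing in.

```bash
python3 -c "
from h import *
print(bot.job_done())"
```

```text
the job is handed in; nothing more can be done
None
```

I levered the machine up over the fulcrum block until the red prop snapped in, then laid the bar back on the mat and handed the job in at about 24 s. No verdict was reported.

To get the bar over the ridge, I first pivoted it tip-down in the grip by hooking its tip lightly under the lip beside the block.

**Last checks, all from the camera images:**
- **Prop:** upright under the ear when I looked just after the snap. I did not view it again after the bar came out.
- **Machine:** the image estimate of its tilt stayed at about 0.061 rad before, during and after withdrawing the bar. That is inside the 0.055–0.09 range but below the expected 0.07, and the estimate is rough.
- **Bar:** flat and right side up, its middle within about 5 mm of the mat's centre as first measured.
- **Block and bottle:** the block stands upright, and the bottle did not move measurably.
- **Mug and bowl:** not re-measured; the arm did not go near them.

**Two readings disagreed:**
- The first wrist-camera estimate of a 6° droop in the bar was wrong; the scene-camera fit showed it level.
- The handle-only fit after tilting gave 17°, against about 22° from the lip geometry. I went with 22°, and the bar went in without contact.

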